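# Settle an optic mould into its six-sided seat and close the keeper

## Robot

A 6-joint arm with a two-finger parallel gripper is mounted at the origin on a cart in front of the work surface, level with it; the furniture and walls round the work are solid. World frame = base frame: x ahead of the robot, y to its left, z up, the work surface at z = 0. Lengths are in m, angles in degrees, forces in N, time in s.
With the tool pointing down it reaches from about 0.4 to 0.825 m from the base axis. Payload 7 kg.
Tool frame: the origin (TCP) lies between the finger pads; the fingertips stand 19 mm ahead of it and the grasp point (between the pads) is the TCP; z points along the fingers, y is the line along which they close (so a half turn about z gives the same grasp; the last joint's range is limited). The gripper opens to 88 mm and grips with 3 to 60 N. Pads are 19 mm wide; open, the fingers measure 130 mm over their backs; the gripper's body (78 mm by 193 mm) begins 47 mm behind the grasp point.
Start: joints at [-53.222, 20.546, 0.682, 0, -70.136, -16.507], TCP at [0.234, -0.633, 0.246] pointing down, gripper open.
Joint ranges: [-176.03, 176.03], [-82.01, 121.73], [-58.28, 71.71], [-173.87, 95.51], [-174.79, -0.11], [-173.66, 173.66]. Speed limits (degrees/s): [136.94, 136.94, 172.46, 180, 180, 180].

## Interface

Orientations are given as [roll, pitch, yaw] about the fixed x, y, z axes, in that order (R = Rz(yaw) Ry(pitch) Rx(roll)).
In Python, from plant import r gives the robot as it stands. The module is installed in compiled form; this text tells all that it offers.
- The arm moves only by the shell command python3 -m pendant 'ROWS' [OPENING] [FORCE]. ROWS is JSON, a list of rows, each a list of 6 numbers: the shift along the tool's x, y, z in mm, then the turn, a rotation vector about the tool's x, y, z in rad. In form: [[tx, ty, tz, wx, wy, wz], ...]. A call has 1 to 20 rows; each row is the pose to reach, as a shift and turn from the pose commanded when the call began, along the tool's axes at that moment; what a row does not reach only later rows make up. A row lasts 1/8 s, in which the tool goes at most 62.5 mm and 10.7 degrees, less where a joint would pass 70% of its speed; a pose out of reach is approached as far as the arm can. A call with a gripper value outside its range is refused whole. OPENING is the finger opening in mm, from 0 to 87.6, set as the call begins (- or left out, the last holds). The fingers move at their own pace and stop on an object; FORCE is the grip in N (left out, the last holds). Time passes only in rows, so rows that repeat a pose let the fingers close. It gives the time, the measured TCP pose, the force, the opening and the grip force at its end, in the units of the state.
- r.get_state(): the state, without advancing time (a new reading comes with each control period).
- r.capture(name): name is "scene" or "top" or "wrist"; returns the picture (400x640x3 uint8, red, green, blue); there is no depth.
- r.camera_params(name): a dict with "mtx" (3x3 intrinsics, pixels), "distortion" ([k1, k2, p1, p2, k3] as OpenCV has them; the pictures are not rectified), "rvec" (rotation vector, rad) and "tvec" (3), from world to camera coordinates, as OpenCV has them; the wrist camera has in their place "mount" (4x4, takes a point from camera to tool coordinates, whose origin is the TCP and whose axes are the flange's). Camera axes: x right, y down, z forward; pixel columns grow to the right and rows downward; lengths in m; the calibration is good to about 2 mm. A picture is of the moment at which its call begins: read the wrist's pose just before it. camera_params takes no time and is no camera call.
- r.close_job(): hands the job in; it is judged then, once.
The state is a dict: "time_s": time; "joints": joint angles; "qd": joint speeds; "joint_torque": joint torques, N m; "tcp_pos": TCP position; "eef_rot": TCP orientation; "contact_force": force on the tool from outside, world axes, zero at the start; "moment": the same for the moment, N m; "gripper_width": finger opening in m; "gripper_force": force on a finger pad.
Only numpy, scipy, OpenCV 4.12 (cv2) and the standard library are available. Lean on these libraries where they do the work, as an engineer would, in place of code of your own. Each camera call takes 0.05 s, during which the arm holds its last target. There are 200 camera calls.

## Task

The brass optic mould is riding high in its base, because its six-sided foot lies across the six-sided pocket instead of down in it. Shuffle and turn the mould until the foot drops fully home, flush with the top of the base, then swing the keeper by its black knob round to its stop, so that its nose lies over the foot and the mould can neither turn nor lift with the hot glass, and let go. Leave the glass ornaments, the blue can, the jacks and the nearby frit jar where they are.

Things in the scene. Friction and masses are not known exactly. Their poses are not given: they have to be found in the camera images.
- mould_center (a point): Loose brass optic mould, 0.4 to 0.7 kg, 82 mm high: the point on its axis half-way up (41 mm above its underside, 41 below its rim); z is up. Grip its plain round collar, 48 mm in diameter, which is the top 34 mm. 63 mm above the bench at the start, 49 when home.
- mould_foot (a point): Middle of the mould's hexagonal foot, 11 mm above its underside: 64 mm across flats, 74 over corners, 22 mm thick; above it a waist 34 mm in diameter. Two flats face the point's +y and -y; the foot looks the same every 60 degrees of yaw. It starts lying on the ledge in the recess, 19 to 41 degrees out of step with the pocket and up to 2 mm off its axis.
- mould_base: Green round cast base, 116 mm in diameter, 30 mm high, fixed to the bench; origin on the bench on the pocket's axis, z up. In its top is a round recess 84 mm wide, 8 mm deep, where the foot can slide and turn. Two bolted feet, 20 mm high over their bolts, stand out at 30 and 150 degrees from +x to 92 mm from the axis; the keeper's ear stands out to -y.
- pocket (a point): Mouth of the steel hexagonal pocket, on its axis, in the floor (ledge) of the recess, 22 mm above the bench: 67 mm across flats, 14 mm deep. Two flats face +y and -y. The foot enters when its yaw equals this one's or differs by a multiple of 60 degrees, within 5 degrees, axes within 1.5 mm; the foot's top is then flush with the base's top.
- keeper (a joint): Angle of the flat steel keeper, rad. 0: open, nose along the base's +x, knob arm along its -x. Grows counter-clockwise from above to the stop at 1.57: shut, nose along the base's +y over the foot, knob arm along its -y. Stays where left; about 1.5 N at the knob moves it. Its underside is 3 mm above a foot that is home; a foot on the ledge blocks it.
- keeper_pivot (a point): The keeper's upright pivot, on the base 72 mm from the pocket's axis toward the base's -y, 37 mm above the bench (mid-thickness of the 8 mm keeper plate); axes as the base's. The nose reaches 50 mm from here one way; the knob's axis stands 45 mm from here the other way.
- keeper_knob (a point): Middle of the upright black knob on the keeper's arm: 18 mm in diameter, 28 mm high, its middle 61 mm and its top 75 mm above the bench. It moves with the keeper on a circle of 45 mm radius round the pivot; its x axis points to the pivot.
- orange_hook: Small orange glass ornament standing behind the base, about 40 x 43 mm and 52 mm high; origin at the underside. Leave it alone.
- green_hook: Small light green glass ornament standing behind the base, about 46 x 57 mm and 79 mm high; origin at the underside. Leave it alone.
- violet_hook: Small violet glass ornament standing behind the base, about 48 x 68 mm and 80 mm high; origin at the underside. Leave it alone.
- blue_can: Blue squeeze can with a white cap, 68 mm in diameter, 200 mm high, behind and left of the base; origin at the underside. Leave it alone.
- jacks: Steel glass-working jacks with dark handles, 220 x 66 x 18 mm, long along its x, lying near the bench's front edge, left of the base; origin at the underside. Leave it alone.
- frit_jar_4: Clear jar of grey glass frit with a white lid, 101 mm wide, 145 mm high, standing left of the base; origin at the underside. Leave it alone.
Mind the look-alikes: they are no part of the job. Of the things that look like the part that bears mould_center, the smaller one is meant.

How it is judged:
By the outcome, as a careful person would: the job done as asked, in the order asked, and still so for the second after the job is handed in, with the robot touching nothing.
It also fails if it takes over 48 s, if anything falls off the work surface, if the arm or the gripper's body presses on something with over 40 N, if the wrist force passes 120 N, or if a joint passes its speed limit or range.

## Working session

There is one attempt and no reset: what is moved stays moved. The work goes in short steps, Python scripts to look and compute and a shell command to move; the robot and the scene stay as the last step left them, time stands still between calls to the robot, and variables do not carry over. Pictures are saved under pics/ and viewed, at most 10 in all, crops included, and the job is handed in when it is done.

```bash
mkdir -p pics
cat > h.py <<'E'
import numpy as np, cv2
from plant import r
def pix2z(name,uv,z):
    p=r.camera_params(name); K=np.array(p["mtx"]);d=np.array(p["distortion"])
    n=cv2.undistortPoints(np.array([[uv]],float),K,d)[0,0]
    ray=np.array([n[0],n[1],1.])
    if "rvec" in p:
        R=cv2.Rodrigues(np.array(p["rvec"],float))[0]; t=np.array(p["tvec"],float).ravel()
        o=-R.T@t; w=R.T@ray
    else:
        from scipy.spatial.transform import Rotation as S
        s=r.get_state(); M=np.array(p["mount"]); Rw=S.from_euler('xyz',s["eef_rot"],degrees=True).as_matrix()
        w=Rw@M[:3,:3]@ray; o=Rw@M[:3,3]+np.array(s["tcp_pos"])
    return o+w*(z-o[2])/w[2]
E
python3 - <<'E'
from h import *
s=r.get_state(); print(s)
for n in("scene","top"):
    cv2.imwrite(f"pics/{n}0.png",cv2.resize(r.capture(n)[:,:,::-1],None,fx=1.25,fy=1.25,interpolation=cv2.INTER_CUBIC))
    p=r.camera_params(n);R=cv2.Rodrigues(np.array(p["rvec"],float))[0];print(n,-R.T@np.array(p["tvec"]).ravel(),p["mtx"])
E
```

```text
{'time_s': 0.0, 'joints': array([-5.32234256e+01,  2.05921181e+01,  6.33831458e-01, -1.97874031e-02,
       -7.01354141e+01, -1.65079889e+01]), 'qd': array([-0.05730887, -0.07122465, -0.03912391,  0.01402958,  0.0593419 ,
        0.01547267]), 'joint_torque': array([-2.79070860e-03, -5.82718849e+01,  2.93050861e+01,  6.99748546e+00,
        6.72389375e-03, -1.56904480e-04]), 'tcp_pos': array([ 0.23366545, -0.63278147,  0.24461643]), 'eef_rot': array([ 1.79904876e+02, -8.79293504e-03, -1.59738146e+02]), 'contact_force': array([-0.18622874, -0.42059486, -0.22111044]), 'moment': array([ 0.02697797, -0.01690417, -0.0221826 ]), 'gripper_force': 0.0, 'gripper_width': 0.08753606145934455}
scene [-0.20931667  0.5844189   0.72060427] [[461.45896229   0.         316.45300251]
 [  0.         461.45896229 204.10019244]
 [  0.           0.           1.        ]]
top [ 0.51269477 -0.05574839  0.92308946] [[362.07032113   0.         319.40535571]
 [  0.         362.07032113 201.90771516]
 [  0.           0.           1.        ]]
```

View pics/scene0.png

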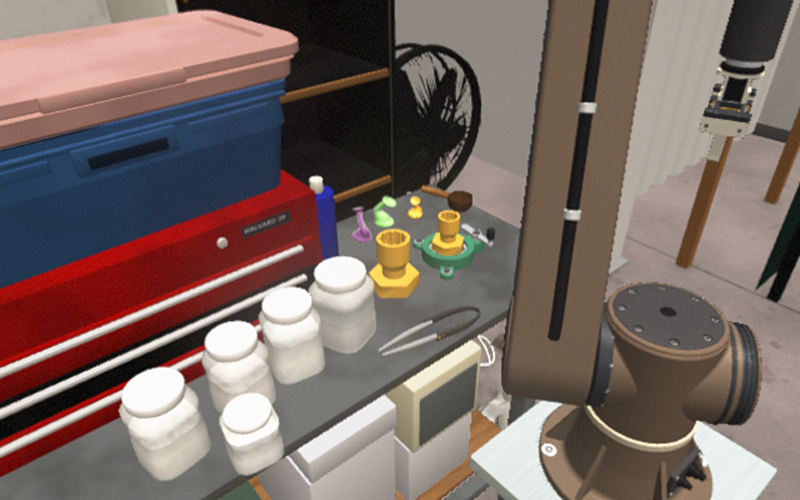

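View pics/top0.png

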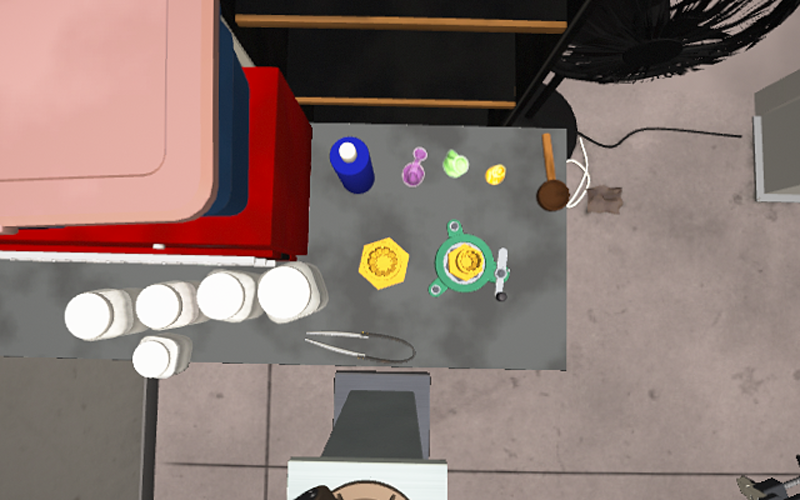

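Two candidates: a large brass mould standing free at top (384,262), and a smaller one in the green base at (465,262). The smaller one is meant, because it is the one in the base. The knob is at (501,296). I'll enlarge to confirm.

Run:
```python
from h import *
im=r.capture("top")[:,:,::-1]
c=im[165:250,330:430]; cv2.imwrite("pics/topc.png",cv2.resize(c,None,fx=7,fy=7,interpolation=cv2.INTER_CUBIC))
```

```text
(no output)
```

View pics/topc.png

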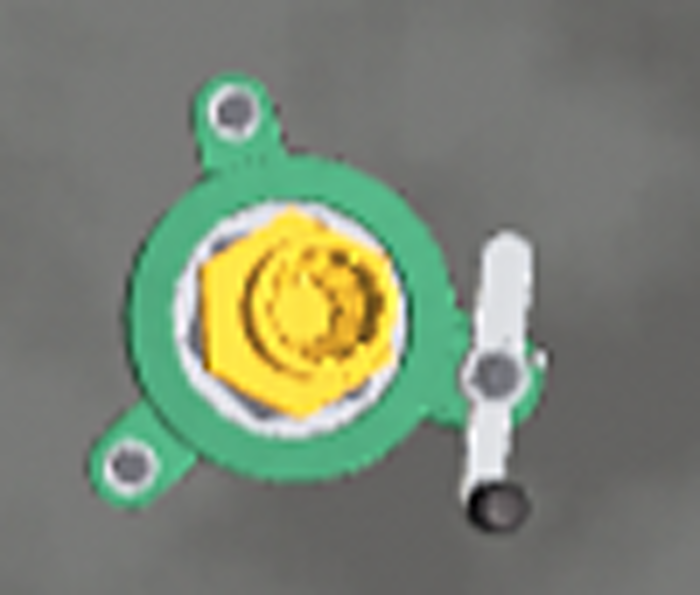

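The crop confirms it. It shows the small mould in the green base with its foot across the pocket: foot centre at crop (298,310), rim at (315,308), pivot at (496,375), knob at (498,506), bolts at (234,110) and (129,465).

Run:
```python
from h import *
P={}
for k,u,v,z in [("base",291,318,.030),("pivot",496,375,.042),("knob",498,506,.075),("b30",234,110,.020),("b150",129,465,.020),("rim",315,308,.104),
 ("c0",293,206,.044),("c1",200,262,.044),("c2",207,362,.044),("c3",302,418,.044),("c4",393,362,.044),("c5",392,252,.044)]:
    P[k]=pix2z("top",(330+(u+.5)/7-.5,165+(v+.5)/7-.5),z); print(k,P[k].round(4))
f=lambda a:np.degrees(np.arctan2(a[1],a[0]))
print("base yaw: piv",f(P["pivot"]-P["base"])+90,"bolts",f(P["b30"]-P["b150"]),"d",np.linalg.norm((P["pivot"]-P["base"])[:2]),"b30",f(P["b30"]-P["base"])-30, "b150",f(P["b150"]-P["base"])-150)
print("knob-pivot",np.linalg.norm((P["knob"]-P["pivot"])[:2]),f(P["knob"]-P["pivot"])+180)
print("foot ctr",np.mean([P[f"c{i}"] for i in range(6)],0))
for i in range(3):
    d=P[f"c{i}"]-P[f"c{i+3}"]; print(np.linalg.norm(d),f(d)%60)
```

```text
base [ 0.5535 -0.1851  0.03  ]
pivot [ 0.5347 -0.2551  0.042 ]
knob [ 0.4902 -0.2486  0.075 ]
b30 [ 0.6282 -0.1651  0.02  ]
b150 [ 0.5005 -0.1296  0.02  ]
rim [ 0.5536 -0.1821  0.104 ]
c0 [ 0.592  -0.1832  0.044 ]
c1 [ 0.5717 -0.1511  0.044 ]
c2 [ 0.537  -0.1541  0.044 ]
c3 [ 0.5183 -0.1873  0.044 ]
c4 [ 0.5384 -0.2187  0.044 ]
c5 [ 0.5767 -0.218   0.044 ]
base yaw: piv -15.055742705983931 bolts -15.533295093120818 d 0.07245777462151737 b30 -15.022712602614892 b150 -16.26031647487622
knob-pivot 0.04499108998194004 351.7882298642937
foot ctr [ 0.55567523 -0.18540718  0.044     ]
0.07376541759830628 3.1708716586563175
0.07534238550653767 3.780255522732105
0.07520385859778458 1.8530436063244764
```

```bash
cat >> h.py <<'E'
from scipy.spatial.transform import Rotation as S
def to(p,yang=None):
    "rows target from present pose: world pos p, tool-y angle yang (deg)"
    s=r.get_state(); R=S.from_euler('xyz',s["eef_rot"],degrees=True)
    x=R.apply([1,0,0]);
    t=R.inv().apply(np.array(p)-s["tcp_pos"])*1000
    w=[0,0,0]
    if yang is not None: w=(R.inv()*S.from_euler('xyz',[180,0,yang+90],degrees=True)).as_rotvec()
    print("t",t.round(1),"w",np.round(w,3));
E
python3 -c "
from h import *
to([.5545,-.185,.2],205)"
```

```text
t [-456.1  309.    45.2] w [ 1.000e-03  1.000e-03 -1.653e+00]
```

```bash
python3 -m pendant '[[-456,309,45,0,0,-1.65],[-456,309,45,0,0,-1.65],[-456,309,45,0,0,-1.65],[-456,309,45,0,0,-1.65],[-456,309,45,0,0,-1.65],[-456,309,45,0,0,-1.65],[-456,309,45,0,0,-1.65],[-456,309,45,0,0,-1.65],[-456,309,45,0,0,-1.65],[-456,309,45,0,0,-1.65],[-456,309,45,0,0,-1.65],[-456,309,45,0,0,-1.65]]' 80
python3 - <<'E'
from h import *
s=r.get_state();print(s["time_s"],s["tcp_pos"],s["eef_rot"],s["joints"]);to([.5545,-.185,.089],205)
cv2.imwrite("pics/w1.png",cv2.resize(r.capture("wrist")[:,:,::-1],None,fx=1.25,fy=1.25))
E
```

```text
time_s: 1.65
tcp_pos: [0.554, -0.1861, 0.2006]
eef_rot: [180.0, 0.0, -65.3]
contact_force: [0.3, 0.3, -0.3]
gripper_width: 0.08
gripper_force: 0.0
1.65 [ 0.55395255 -0.18612625  0.20063502] [ 1.79994476e+02  2.62045176e-03 -6.52885584e+01] [ 5.87776909e-01  1.39990442e+01 -1.47325580e+01 -1.52823571e-04
 -6.12745100e+01  2.41237383e+01]
t [ -0.8  -1.  111.6] w [ 0.     0.    -0.005]
```

View pics/w1.png

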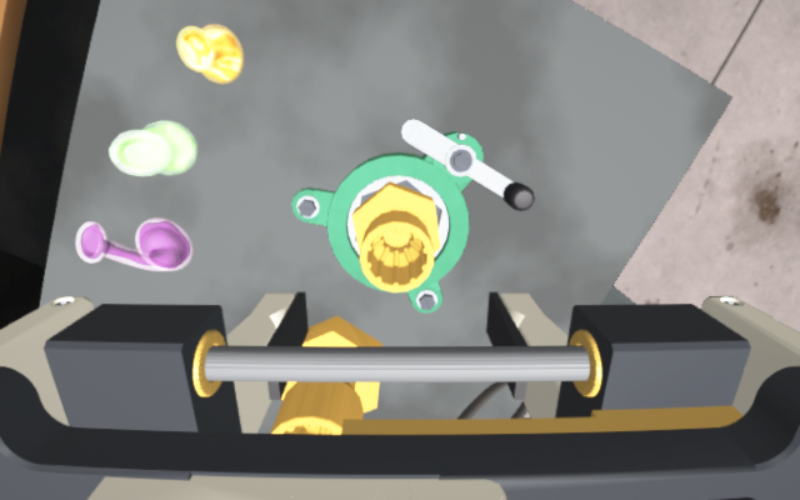

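The wrist view shows bolts at (308,207) and (427,300), the pivot at (461,160), the knob at (519,196), the mould rim near (399,258) and the foot's back edges at about (393,184). I'll cross-check these against the top camera.

Run:
```python
from h import *
P={}
for k,u,v,z in [("b30",308,207,.020),("b150",427,300,.020),("pivot",461,160,.042),("knob",519,196,.075),("rim",399,257,.104),("baseL",328,222,.03),("baseR",468,222,.03),("c_top",393,184,.044),("c_l",355,210,.044),("c_r",437,208,.044)]:
    P[k]=pix2z("wrist",((u+.5)/1.25-.5,(v+.5)/1.25-.5),z); print(k,P[k].round(4))
f=lambda a:np.degrees(np.arctan2(a[1],a[0]))
print("yaw",f(P["b30"]-P["b150"]), np.linalg.norm((P["b30"]-P["b150"])[:2]),"knob",f(P["knob"]-P["pivot"])+180,np.linalg.norm((P["knob"]-P["pivot"])[:2]))
y=np.radians(-15.4+90); print("base from pivot",P["pivot"][:2]+.072*np.array([np.cos(y),np.sin(y)]))
m=(P["b30"]+P["b150"])[:2]/2; print("bolt mid",m)
```

```text
b30 [ 0.6249 -0.1662  0.02  ]
b150 [ 0.4986 -0.1315  0.02  ]
pivot [ 0.5319 -0.2536  0.042 ]
knob [ 0.4911 -0.2496  0.075 ]
rim [ 0.5513 -0.1849  0.104 ]
baseL [ 0.6046 -0.1644  0.03  ]
baseR [ 0.5017 -0.2117  0.03  ]
c_top [ 0.5704 -0.2164  0.044 ]
c_l [ 0.5885 -0.1861  0.044 ]
c_r [ 0.5323 -0.2138  0.044 ]
yaw -15.383253489332581 0.13096791469424504 knob 354.49501517953513 0.041020916008829275
base from pivot [ 0.55103501 -0.18414887]
bolt mid [ 0.561784   -0.14885215]
```

```bash
python3 -c "
from h import *
to([.5525,-.185,.088],205)"
python3 -m pendant '[[-1,1,50,0,0,0],[0,1,90,0,0,0],[0,1,112,0,0,0],[0,1,112.5,0,0,0],[0,1,112.5,0,0,0]]' 80
```

```text
t [ -1.7   0.8 112.7] w [-0.    -0.    -0.005]
time_s: 2.33
tcp_pos: [0.5541, -0.1864, 0.0892]
eef_rot: [-179.9, -0.0, -65.2]
contact_force: [0.4, -0.2, -0.1]
gripper_width: 0.0803
gripper_force: 0.0
```

```bash
python3 -m pendant '[[-2,1,0,0,0,0],[-2,1,0,0,0,0]]' 80
python3 -m pendant '[[0,0,0,0,0,0],[0,0,0,0,0,0],[0,0,0,0,0,0],[0,0,0,0,0,0],[0,0,0,0,0,0],[0,0,0,0,0,0]]' 40 15
```

```text
time_s: 2.58
tcp_pos: [0.5522, -0.1843, 0.0891]
eef_rot: [-179.9, -0.0, -65.2]
contact_force: [-0.4, 0.6, 0.1]
gripper_width: 0.08
gripper_force: 0.0
time_s: 3.32
tcp_pos: [0.5524, -0.1843, 0.0882]
eef_rot: [-180.0, -0.0, -65.2]
contact_force: [1.8, 0.8, 1.1]
gripper_width: 0.0489
gripper_force: 15.0
```

```bash
python3 -m pendant '[[0,0,0,0,0,0.1],[0,0,0,0,0,0.2],[0,0,0.5,0,0,0.28],[0,0,1,0,0,0.32],[0,0,2,0,0,0.32],[0,0,2,0,0,0.32]]'
```

```text
time_s: 4.08
tcp_pos: [0.5526, -0.1843, 0.0871]
eef_rot: [-179.9, -0.0, -83.5]
contact_force: [0.1, 2.6, 7.3]
gripper_width: 0.0486
gripper_force: 15.0
```

```bash
python3 -m pendant '[[0,-1.5,0,0,0,0],[0,-1.5,0,0,0,0],[1.5,-1.5,0,0,0,0],[1.5,0,0,0,0,0],[1.5,1.5,0,0,0,0],[0,1.5,0,0,0,0],[-1.5,1.5,0,0,0,0],[-1.5,0,0,0,0,0],[-1.5,-1.5,0,0,0,0],[0,0,0,0,0,0]]'
python3 - <<'E'
from h import *
cv2.imwrite("pics/t2.png",cv2.resize(r.capture("scene")[140:240,310:410,::-1],None,fx=6,fy=6,interpolation=cv2.INTER_CUBIC))
E
```

```text
time_s: 5.32
tcp_pos: [0.5517, -0.1839, 0.0865]
eef_rot: [180.0, 0.0, -83.5]
contact_force: [1.9, 7.7, 12.5]
gripper_width: 0.0483
gripper_force: 15.0
```

View pics/t2.png

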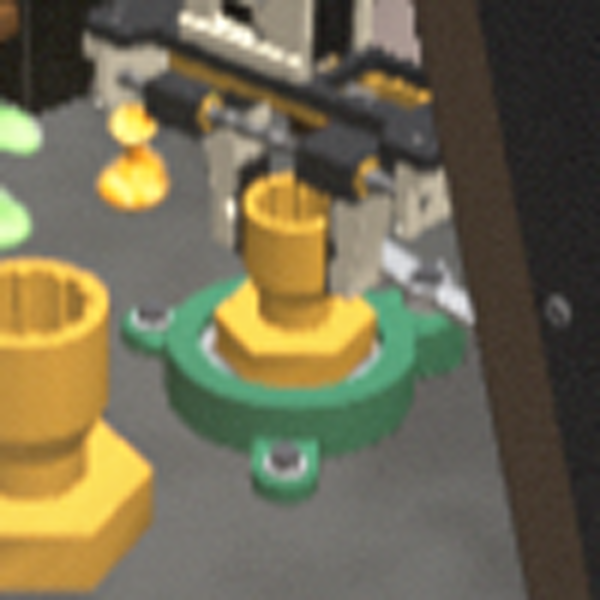

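The foot is still on the ledge, though close to in step. Its top corners are near crop (217,314), (262,350), (342,357) and (377,322). I'll estimate its yaw and centre.

Run:
```python
from h import *
q=lambda u,v,z:pix2z("scene",(310+(u+.5)/6-.5,140+(v+.5)/6-.5),z)
f=lambda a:np.degrees(np.arctan2(a[1],a[0]))
c=[q(u,v,.044) for u,v in((217,314),(262,350),(342,357),(377,322))]
for x in c: print(x.round(4))
print([ (round(f(c[i+1]-c[i])%60,1),round(np.linalg.norm(c[i+1]-c[i]),4)) for i in range(3)],"ctr",(c[0]+c[3])/2,f(c[3]-c[0])%60)
b=[q(153,317,.02),q(285,458,.02)]; print("bolts",b,f(b[0]-b[1]),"pivot",q(430,275,.042))
y=np.radians(-15.4); m=(b[0]+b[1])[:2]/2
r0=np.linalg.norm(b[0]-b[1])/2/np.cos(np.pi/6)*.5
print("base from bolts",m-r0*np.array([-np.sin(y),np.cos(y)]))
```

```text
[ 0.572  -0.1559  0.044 ]
[ 0.5365 -0.1505  0.044 ]
[ 0.5089 -0.1735  0.044 ]
[ 0.5192 -0.2061  0.044 ]
[(np.float64(51.4), np.float64(0.0359)), (np.float64(39.7), np.float64(0.0359)), (np.float64(47.5), np.float64(0.0342))] ctr [ 0.54560897 -0.18099643  0.044     ] 43.53971427514816
bolts [array([ 0.61766029, -0.15752711,  0.02      ]), array([ 0.49307346, -0.12415818,  0.02      ])] -14.993988018520298 pivot [ 0.53405308 -0.25650437  0.042     ]
base from bolts [ 0.54547948 -0.1767386 ]
```

```bash
python3 -m pendant '[[0,0,0,0,0,0.03],[-1,0,0,0,0,0.03],[-2,0,0,0,0,0.03],[-3,0,0,0,0,0.03],[-3,-1.5,0.5,0,0,0.03],[-2,-1.5,0.5,0,0,0.03],[-1,-1.5,0.5,0,0,0.03],[0,-1.5,0.5,0,0,0.03],[1,-1.5,0.5,0,0,0.03]]' 40 30
python3 -m pendant '[[0,-1.5,0,0,0,0],[-1,-1.5,0,0,0,0],[-2,-1.5,0,0,0,0],[-3,-1.5,0,0,0,0],[-4,-1.5,0,0,0,0]]'
```

```text
time_s: 6.5
tcp_pos: [0.5521, -0.1835, 0.0861]
eef_rot: [179.9, 0.1, -85.2]
contact_force: [-4.9, 13.9, 20.6]
gripper_width: 0.0481
gripper_force: 30.0
time_s: 7.12
tcp_pos: [0.552, -0.181, 0.0852]
eef_rot: [179.7, 0.0, -85.3]
contact_force: [-3.3, -0.7, 8.1]
gripper_width: 0.0479
gripper_force: 30.0
```

```bash
python3 -m pendant '[[0,0,0,0,0,0],[0,0,0,0,0,0],[0,0,0,0,0,0],[0,0,-40,0,0,0],[0,0,-100,0,0,0],[0,0,-110,0,0,0],[0,0,-110,0,0,0]]' 80
python3 - <<'E'
from h import *
cv2.imwrite("pics/w3.png",cv2.resize(r.capture("wrist")[60:280,200:420,::-1],(660,600),fx=0,fy=0,interpolation=cv2.INTER_CUBIC) if 0 else cv2.resize(r.capture("wrist")[60:260,200:440,::-1],None,fx=3,fy=3,interpolation=cv2.INTER_CUBIC))
E
```

```text
time_s: 8.0
tcp_pos: [0.5548, -0.181, 0.1961]
eef_rot: [-179.9, 0.0, -85.3]
contact_force: [-0.7, -0.2, -0.4]
gripper_width: 0.08
gripper_force: 0.0
```

View pics/w3.png

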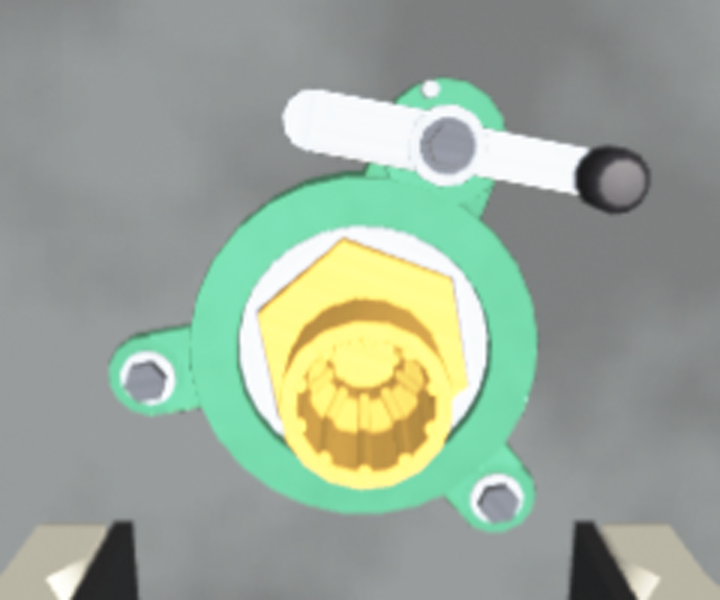

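The view is clear: foot corners at crop (344,238), (452,277), (466,388) and (258,312); base rim spans x 191–538 and y 172–514; recess x 239–489; pivot (448,146), bolts (146,381) and (498,503), knob (614,180), collar rim circle about (367,405).

Run:
```python
from h import *
q=lambda u,v,z:pix2z("wrist",(200+(u+.5)/3-.5,60+(v+.5)/3-.5),z)[:2]
f=lambda a:np.degrees(np.arctan2(a[1],a[0]))
bs=[q(191,343,.03),q(538,343,.03),q(364.5,172,.03),q(364.5,514,.03)]
print("base",np.mean(bs[:2],0),np.mean(bs[2:],0),"diam",np.linalg.norm(bs[0]-bs[1]),np.linalg.norm(bs[2]-bs[3]))
rc=[q(239,345,.03),q(489,345,.03)];print("recess",np.mean(rc,0),np.linalg.norm(rc[0]-rc[1]))
b=[q(146,381,.02),q(498,503,.02)];print("bolt yaw",f(b[0]-b[1]),"b30",b[0],"b150",b[1])
pv=q(448,146,.042);k=q(614,180,.075);print("piv",pv,"knob",k,np.linalg.norm(k-pv),f(k-pv)+180)
c=[q(u,v,.044) for u,v in((258,312),(344,238),(452,277),(466,388))]
print([(round(f(c[i+1]-c[i])%60,1),round(np.linalg.norm(c[i+1]-c[i]),4)) for i in range(3)],"ctr",(c[0]+c[3])/2,"diag",np.linalg.norm(c[0]-c[3]),f(c[3]-c[0])%60)
print("rim",q(367,405,.104))
y=np.radians(-15.4);print("base from piv",pv+.072*np.array([-np.sin(y),np.cos(y)]))
```

```text
base [ 0.5502444  -0.18770291] [ 0.54999374 -0.18452867] diam 0.11431410779336933 0.11626340770671864
recess [ 0.55036355 -0.186996  ] 0.08234458265971456
bolt yaw -15.55269463731348 b30 [ 0.62380661 -0.16560488] b150 [ 0.49705585 -0.13032822]
piv [ 0.53109465 -0.25291172] knob [ 0.48906987 -0.24915116] 0.0421926989366312 354.8865487452887
[(np.float64(45.3), np.float64(0.0352)), (np.float64(45.0), np.float64(0.0353)), (np.float64(43.6), np.float64(0.0361))] ctr [ 0.55091467 -0.18869681] diag 0.07002533261819194 44.116977407753836
rim [ 0.55074768 -0.18986051]
base from piv [ 0.55021469 -0.18349685]
```

Run:
```python
from h import *
q=lambda u,v,z:pix2z("wrist",(200+(u+.5)/3-.5,60+(v+.5)/3-.5),z)[:2]
for z in(.104,.09): print("rim",z,q(367,405,z),np.linalg.norm(q(281,405,z)-q(454,405,z)))
for z in(.044,.03):
    c=[q(u,v,z) for u,v in((258,312),(344,238),(452,277),(466,388))]
    print(z,(c[0]+c[3])/2,[round(np.linalg.norm(c[i+1]-c[i]),4) for i in range(3)],np.linalg.norm(c[0]-c[3]))
cv2.imwrite("pics/s3.png",cv2.resize(r.capture("scene")[140:240,310:410,::-1],None,fx=6,fy=6,interpolation=cv2.INTER_CUBIC))
```

```text
rim 0.104 [ 0.55074768 -0.18986051] 0.04397643487653748
rim 0.09 [ 0.55014955 -0.18542399] 0.04664578220952834
0.044 [ 0.55091467 -0.18869681] [np.float64(0.0352), np.float64(0.0353), np.float64(0.0361)] 0.07002533261819194
0.03 [ 0.55044806 -0.1851201 ] [np.float64(0.0369), np.float64(0.037), np.float64(0.0378)] 0.0733983704706861
```

View pics/s3.png

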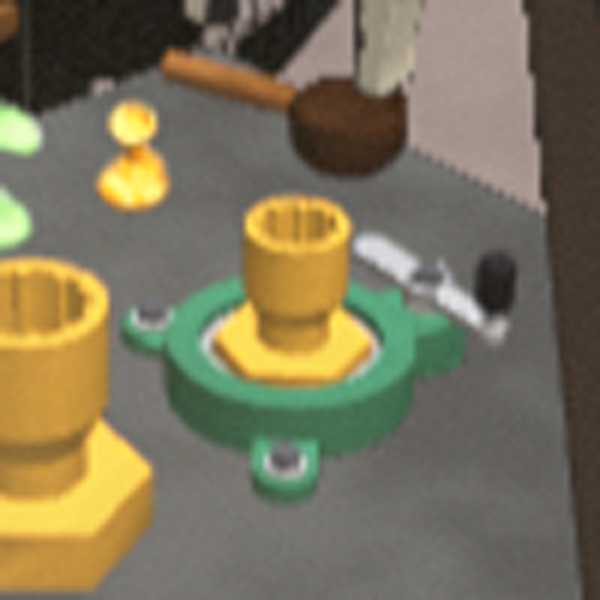

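The mould is home: the foot sits flush with the base top, and its corner sizes match a foot top at z = 30 mm exactly. Next is the keeper knob.

```bash
python3 -c "
from h import *
to([.4885,-.249,.12],124);to([.4885,-.249,.066],124)"
```

```text
t [62.5 70.5 74.2] w [ 0.002 -0.     1.06 ]
t [ 62.6  70.4 128.2] w [ 0.002 -0.     1.06 ]
```

```bash
python3 -m pendant '[[62.5,70.5,40,0,0,1.06],[62.5,70.5,60,0,0,1.06],[62.5,70.5,74,0,0,1.06],[62.5,70.5,74,0,0,1.06],[62.5,70.5,74,0,0,1.06],[62.5,70.5,74,0,0,1.06],[62.5,70.5,74,0,0,1.06],[62.5,70.5,74,0,0,1.06]]' 46
python3 - <<'E'
from h import *
to([.4885,-.249,.066],124)
cv2.imwrite("pics/w4.png",r.capture("wrist")[:,:,::-1])
E
```

```text
time_s: 9.1
tcp_pos: [0.4891, -0.2491, 0.1207]
eef_rot: [179.9, -0.1, -145.8]
contact_force: [0.9, -0.0, -0.7]
gripper_width: 0.0462
gripper_force: 0.0
t [ 0.3  0.3 54.7] w [ 0.001 -0.001  0.003]
```

View pics/w4.png

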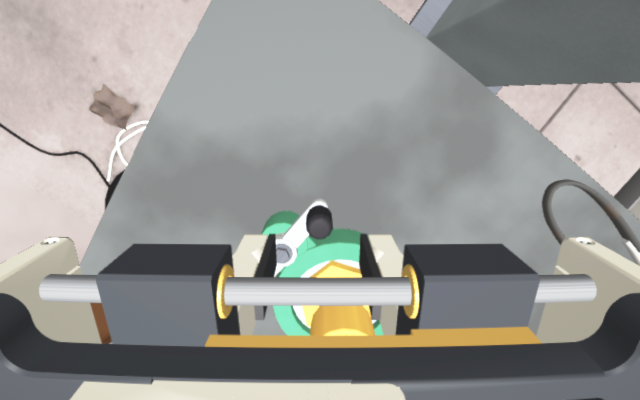

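The knob top is at about (319,218), centred between the fingers (265–373). I'll check its position with the calibration.

```bash
python3 -c "
from h import *
for v in (214,219): print(pix2z('wrist',(319,v),.075))
print(pix2z('wrist',(284,255),.042))"
```

```text
[ 0.47968532 -0.25412218  0.075     ]
[ 0.48246914 -0.25222605  0.075     ]
[ 0.5332435  -0.25007552  0.042     ]
```

```bash
python3 -m pendant '[[0,0,30,0,0,0],[0,0,50,0,0,0],[0,0,54,0,0,0],[0,0,54,0,0,0]]'
python3 -m pendant '[[0,0,0,0,0,0],[0,0,0,0,0,0],[0,0,0,0,0,0],[0,0,0,0,0,0]]' 12 6
```

```text
time_s: 9.65
tcp_pos: [0.4898, -0.2493, 0.0677]
eef_rot: [-180.0, -0.0, -145.9]
contact_force: [0.4, -0.2, 0.7]
gripper_width: 0.0462
gripper_force: 0.0
time_s: 10.15
tcp_pos: [0.489, -0.2491, 0.0677]
eef_rot: [180.0, -0.0, -146.0]
contact_force: [-2.0, 2.2, 3.7]
gripper_width: 0.0174
gripper_force: 6.0
```

Run:
```python
from h import *
s=r.get_state();R=S.from_euler('xyz',s["eef_rot"],degrees=True);p=np.array(s["tcp_pos"]);pv=np.array([.5325,-.2545,p[2]])
for a in range(8,89,8): print(a,R.inv().apply(pv+S.from_euler('z',a,degrees=True).apply(p-pv)-p)[:2]*1000//.5*.5)
```

```text
8 [ 3.5 -5. ]
16 [  6.5 -10.5]
24 [  8.5 -16. ]
32 [ 10. -22.]
40 [ 10.5 -28. ]
48 [ 10.5 -34.5]
56 [  9.  -40.5]
64 [  7. -46.]
72 [  4.5 -51.5]
80 [  1.  -56.5]
88 [ -3.5 -61. ]
```

```bash
python3 -m pendant '[[3.5,-5,0,0,0,0],[6.5,-10.5,0,0,0,0],[8.5,-16,0,0,0,0],[10,-22,0,0,0,0],[10.5,-28,0,0,0,0],[10.5,-34.5,0,0,0,0],[9,-40.5,0,0,0,0],[7,-46,0,0,0,0],[4.5,-51.5,0,0,0,0],[1,-56.5,0,0,0,0],[1,-56.5,0,0,0,0]]'
```

```text
time_s: 11.52
tcp_pos: [0.5206, -0.2966, 0.0675]
eef_rot: [180.0, -0.0, -146.0]
contact_force: [-4.2, 0.8, -0.4]
gripper_width: 0.0174
gripper_force: 6.0
```

```bash
python3 -m pendant '[[-2,-2,0,0,0,0],[-3.5,-4,0,0,0,0],[-3.5,-4,0,0,0,0],[-3.5,-4,0,0,0,0]]'
```

```text
time_s: 12.02
tcp_pos: [0.5221, -0.2969, 0.0668]
eef_rot: [179.7, -0.2, -146.0]
contact_force: [-11.3, 5.7, 4.5]
gripper_width: 0.0189
gripper_force: 6.0
```

```bash
python3 -m pendant '[[0,0,0,0,0,0],[0,0,0,0,0,0],[0,0,-30,0,0,0],[0,0,-80,0,0,0],[0,0,-130,0,0,0],[60,0,-150,0,0,0],[60,0,-150,0,0,0]]' 46
python3 - <<'E'
from h import *
a=cv2.resize(r.capture("top")[165:250,330:430,::-1],(400,340),interpolation=cv2.INTER_CUBIC)
b=cv2.resize(r.capture("scene")[140:240,310:410,::-1],(400,340),interpolation=cv2.INTER_CUBIC)
w=cv2.resize(r.capture("wrist")[:,:,::-1],(416,260))
o=np.zeros((600,800,3),np.uint8);o[:340,:400]=a;o[:340,400:]=b;o[340:,:416]=w
cv2.imwrite("pics/end.png",o)
E
```

```text
time_s: 12.9
tcp_pos: [0.4757, -0.3335, 0.221]
eef_rot: [-179.7, 0.2, -146.1]
contact_force: [-0.4, 0.1, 0.4]
gripper_width: 0.0458
gripper_force: 0.0
```

View pics/end.png

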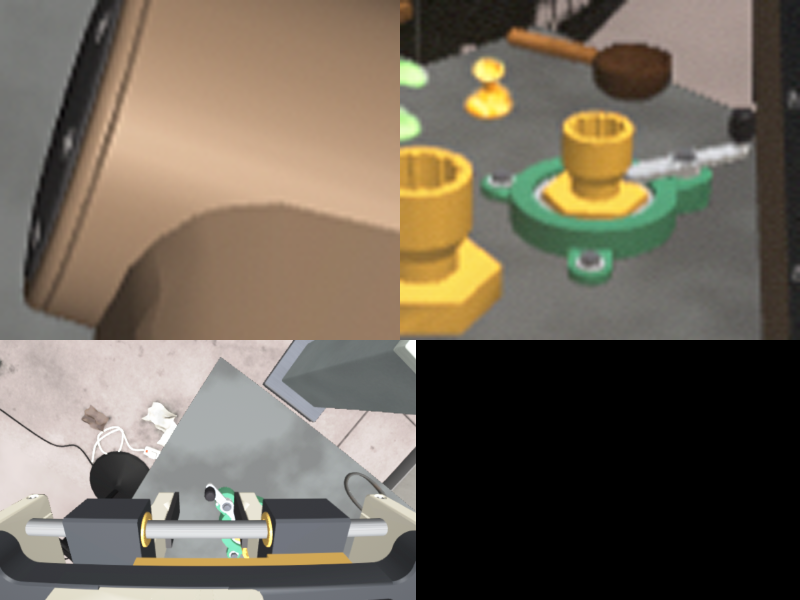

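Run:
```python
from h import *
a=cv2.resize(r.capture("wrist")[210:290,290:410,::-1],None,fx=6,fy=6,interpolation=cv2.INTER_CUBIC)
cv2.imwrite("pics/end2.png",a)
```

```text
(no output)
```

View pics/end2.png

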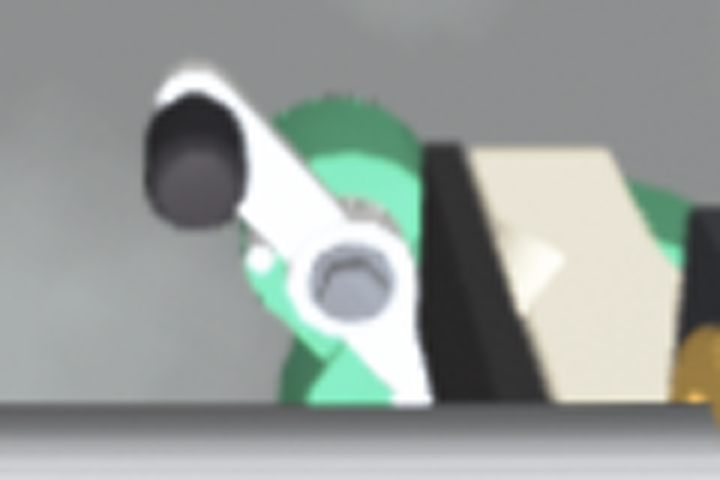

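Run:
```python
from h import *
q=lambda u,v,z:pix2z("wrist",(290+(u+.5)/6-.5,210+(v+.5)/6-.5),z)[:2]
f=lambda a:np.degrees(np.arctan2(a[1],a[0]))
pv=q(350,272,.041);k=q(197,188,.075)
print(pv,k,np.linalg.norm(k-pv),"keeper deg",f(k-pv)+180+15.4)
print("edges",f(q(225,72,.041)-q(345,205,.041)),"pin",q(258,258,.041))
```

```text
[ 0.53103386 -0.25349144] [ 0.51930868 -0.29652174] 0.044599184119472814 keeper deg 90.15771452222796
edges -105.74538442993268 pin [ 0.53820874 -0.26933617]
```

```bash
python3 -c "
from plant import r
print(r.close_job())"
```

```text
the job is handed in; nothing more can be done
None
```

The mould is home and flush in the base. The keeper measured about 90° in the last picture, at its stop with the nose over the foot. The robot let go and drew clear, and the job is handed in at about 13 s on the robot's clock.

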